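Gather the nuts in the tote's spout corner

ROBOT

A 6-joint arm with a two-finger parallel gripper is mounted at the origin on the work surface. World frame = base frame: x ahead of the robot, y to its left, z up, the work surface at z = 0. Lengths are in m, angles in rad, forces in N, time in s.
With the tool pointing down it reaches from about 0.4 to 0.825 m from the base axis. Payload 7 kg.
Tool frame: the origin (TCP) lies at the centre of the arm's flange, where the gripper is bolted on; the fingertips stand 178 mm ahead of it and the grasp point (between the pads) lies 159 mm ahead of it; z points along the fingers, y is the direction in which the jaws open and shut (so a half turn about z gives the same grasp; the last joint's range is limited). The gripper opens to 88 mm and grips with 3 to 60 N. Pads are 19 mm wide; open, the fingers measure 130 mm over their backs; the gripper's body (78 mm by 193 mm) begins 47 mm behind the grasp point.
Start: joints at [1.599, 0.359, 0.012, 0, -1.224, -0.288], TCP at [0.173, 0.652, 0.405] pointing down, gripper open.
Joint ranges: [-3.07, 3.07], [-1.43, 2.12], [-1.02, 1.25], [-3.03, 1.67], [-3.05, -0], [-3.03, 3.03]. Speed limits (rad/s): [2.39, 2.39, 3.01, 3.14, 3.14, 3.14].

INTERFACE

Orientations are given as [roll, pitch, yaw] about the fixed x, y, z axes, in that order (R = Rz(yaw) Ry(pitch) Rx(roll)).
In Python, from station import * gives the robot as it stands.
- The arm moves only by the tool send_rows, never from a script. Its argument "motion" is a list of rows, each an object with "offset": the shift along the tool's x, y, z in cm, a list of three; "turn": the turn about the tool's z in degrees. In form: [{"offset": [x, y, z], "turn": turn}, ...]. A call has 1 to 8 rows; each row is the pose to reach, as a shift and turn from the pose commanded when the call began, along the tool's axes at that moment; what a row does not reach only later rows make up. A row lasts 1/10 s, in which the tool goes at most 50 mm and 8.59 degrees, less where a joint would pass 70% of its speed; a pose out of reach is approached as far as the arm can. A call with a gripper value outside its range is refused whole. "hand" is the opening, from -1 (shut) to 1 (fully open), set as the call begins (left out, the last holds). The fingers move at their own pace and stop on an object; "squeeze" is the grip in N (left out, the last holds). Time passes only in rows, so rows that repeat a pose let the fingers close. It gives the time, the measured TCP pose, the force and the opening at its end, in the units of the state.
- get_state(): the state, without advancing time (a new reading comes with each control period).
- grab_frame(name): name is "side" or "top"; returns a dict with "frame" (480x640x3 uint8, blue, green, red), "range_z" (480x640 float32, m along the optical axis (not along the pixel's ray), 0 where there is no reading), "vertical_fov" (degrees; the focal length in pixels is half the picture's height over the tangent of half this angle, whatever the lens; pixels are square), "cx", "cy" (the principal point, pixels), "k1" (the pictures are not rectified: a ray, as slopes to the right and down, at radius r is drawn at 1 + k1 r^2 times it, then the intrinsics apply), "cam_to_world" (4x4, takes a point from camera to world coordinates). Camera axes: x right, y up, looking along -z (the intrinsics and any distortion apply to the point x, -y, -z); pixel columns grow to the right and rows downward; lengths in m; the calibration is good to about 2 mm. A picture is of the moment at which its call begins.
- job_done(): hands the job in, once; it reports no verdict.
The state is a dict: "t": time; "q": joint angles; "qd": joint speeds; "joint_efforts": joint torques, N m; "eef_pos": TCP position; "ee_rot": TCP orientation; "force": force on the tool from outside, world axes, zero at the start; "moment": the same for the moment, N m; "width": finger opening in m.
Only numpy, scipy, OpenCV 4.12 (cv2) and the standard library are available. Lean on these libraries where they do the work, as an engineer would, in place of code of your own. Each camera call takes 0.05 s, during which the arm holds its last target. There are 200 camera calls.

TASK

Tip the nuts from the small steel cup into the grey parts tote and stand the empty cup upright on the bench. Then take hold of the tote and tilt it until all seven nuts have slid together into the corner with the pouring spout, without spilling any, and finish while you are still holding it steady at that tilt so that I can count them: its low edge may rest on the bench, but do not prop it on any of the other things. Leave the other things on the bench where they are.

Things in the scene. Friction and masses are not known exactly. Their poses are not given: they have to be found in the camera images.
- tote: open grey plastic tote, 240 x 160 x 50 mm high, 0.34 kg, loose; floor and walls 4 mm, but the end wall at -x (robot side) is 12 mm thick all over. Origin: centre of the underside; x along its length, z up. The corner at +x, +y is cut off at 45 degrees (40 mm each way) and closed by a 32 mm high wall with a small lip: the spout. Nuts slide at 15 degrees of slope, along its walls at 25
- tote_grip (a point): top edge of the tote's thick end wall, at its middle: centre of the wall's 12 mm thickness, 50 mm above the tote's underside
- tote_spout (a point): foot of the inner face of the spout's low wall, at its middle, on the tote's floor (4 mm above the underside); axes as the tote's
- cup: round open steel cup, 56 mm high, flaring from 56 mm diameter at the foot to 68 mm at the rim, wall 2.5 mm, floor 3 mm, 0.11 kg; holds nuts 1 to 5. Origin: centre of its underside, z up towards its mouth
- nut1: plain steel hexagon nut, 18 mm across flats (21 mm over corners), 10 mm thick, 17 g; origin at its centre, its z along the nut's axis; in the cup at the start, three below and two on top of them
- nut2: plain steel hexagon nut, 18 mm across flats (21 mm over corners), 10 mm thick, 17 g; origin at its centre, its z along the nut's axis; in the cup at the start, three below and two on top of them
- nut3: plain steel hexagon nut, 18 mm across flats (21 mm over corners), 10 mm thick, 17 g; origin at its centre, its z along the nut's axis; in the cup at the start, three below and two on top of them
- nut4: plain steel hexagon nut, 18 mm across flats (21 mm over corners), 10 mm thick, 17 g; origin at its centre, its z along the nut's axis; in the cup at the start, three below and two on top of them
- nut5: plain steel hexagon nut, 18 mm across flats (21 mm over corners), 10 mm thick, 17 g; origin at its centre, its z along the nut's axis; in the cup at the start, three below and two on top of them
- nut6: plain steel hexagon nut, 18 mm across flats (21 mm over corners), 10 mm thick, 17 g; origin at its centre, its z along the nut's axis; lies flat on the tote's floor at the start
- nut7: plain steel hexagon nut, 18 mm across flats (21 mm over corners), 10 mm thick, 17 g; origin at its centre, its z along the nut's axis; lies flat on the tote's floor at the start
- tin: bystander: closed round tin with a lid, 69 mm across, 42 mm high; origin under its centre
- bush: bystander: brass flanged bush, 38 mm across, 30 mm high, standing; origin under its centre
- caliper: bystander: caliper lying flat, 230 mm long, up to 9 mm high, near the far edge; origin under its middle, x along it
- screwdriver: bystander: screwdriver lying down, 200 mm long, 26 mm thick; origin under its middle, x along it
- oiler: bystander: white squeeze bottle with a red nozzle, 50 mm across, 145 mm high; origin under its centre
There are look-alikes about, which are no part of the job. Leave any blue, brown or pink look-alike of the cup alone.

How it is judged:
On the way, in this order (a step that is already met when the one before it is completed fails the run):
1. the five nuts from the cup are in the tote, with the cup held in the fingers above the bench (x of nut1 in the frame of tote between -0.12 and 0.12 m and y of nut1 in the frame of tote between -0.08 and 0.08 m and z of nut1 in the frame of tote between 0 and 0.05 m and x of nut2 in the frame of tote between -0.12 and 0.12 m and y of nut2 in the frame of tote between -0.08 and 0.08 m and z of nut2 in the frame of tote between 0 and 0.05 m and x of nut3 in the frame of tote between -0.12 and 0.12 m and y of nut3 in the frame of tote between -0.08 and 0.08 m and z of nut3 in the frame of tote between 0 and 0.05 m and x of nut4 in the frame of tote between -0.12 and 0.12 m and y of nut4 in the frame of tote between -0.08 and 0.08 m and z of nut4 in the frame of tote between 0 and 0.05 m and x of nut5 in the frame of tote between -0.12 and 0.12 m and y of nut5 in the frame of tote between -0.08 and 0.08 m and z of nut5 in the frame of tote between 0 and 0.05 m and height (world z) of cup above 0.05 m and contact force between the fingers and cup above 0.5 N), for 0.1 s.
2. the empty cup stands upright on the bench, let go (height (world z) of cup below 0.008 m and angle between cup's own z axis and vertical below 0.1 rad and contact force between the fingers and cup below 0.1 N and linear speed of cup below 0.02 m/s), for 0.1 s.
At the end, for the whole second after the job is handed in: Fingers hold the tote (over 1 N) still, tilted 17 to 52 degrees, grip edge over 60 mm up, only bench and fingers touching it; all seven nuts inside, centres within 85 mm of the foot of the spout wall; cup upright on the bench (distance between each of nut1, nut2, nut3, nut4, nut5, nut6, nut7 and tote_spout below 0.085 m and x of nut1 in the frame of tote between -0.12 and 0.12 m and y of nut1 in the frame of tote between -0.08 and 0.08 m and z of nut1 in the frame of tote between 0 and 0.05 m and x of nut2 in the frame of tote between -0.12 and 0.12 m and y of nut2 in the frame of tote between -0.08 and 0.08 m and z of nut2 in the frame of tote between 0 and 0.05 m and x of nut3 in the frame of tote between -0.12 and 0.12 m and y of nut3 in the frame of tote between -0.08 and 0.08 m and z of nut3 in the frame of tote between 0 and 0.05 m and x of nut4 in the frame of tote between -0.12 and 0.12 m and y of nut4 in the frame of tote between -0.08 and 0.08 m and z of nut4 in the frame of tote between 0 and 0.05 m and x of nut5 in the frame of tote between -0.12 and 0.12 m and y of nut5 in the frame of tote between -0.08 and 0.08 m and z of nut5 in the frame of tote between 0 and 0.05 m and x of nut6 in the frame of tote between -0.12 and 0.12 m and y of nut6 in the frame of tote between -0.08 and 0.08 m and z of nut6 in the frame of tote between 0 and 0.05 m and x of nut7 in the frame of tote between -0.12 and 0.12 m and y of nut7 in the frame of tote between -0.08 and 0.08 m and z of nut7 in the frame of tote between 0 and 0.05 m and angle between tote's own z axis and vertical between 0.3 and 0.9 rad and height (world z) of tote_grip above 0.06 m and contact force between the fingers and tote above 1 N and linear speed of tote below 0.02 m/s and angular speed of tote below 0.15 rad/s and contact force between tote and tin below 0.3 N and contact force between tote and bush below 0.3 N and contact force between tote and caliper below 0.3 N and contact force between tote and screwdriver below 0.3 N and contact force between tote and oiler below 0.3 N and contact force between tote and cup below 0.3 N and height (world z) of cup below 0.008 m and angle between cup's own z axis and vertical below 0.1 rad); the arm keeps its last pose, push and grip.
It fails at once if the tin was moved by more than 25 mm (distance of tin from where it was at the start of the episode above 0.025 m).
It fails at once if the bush was moved by more than 25 mm (distance of bush from where it was at the start of the episode above 0.025 m).
It fails at once if the caliper was moved by more than 25 mm (distance of caliper from where it was at the start of the episode above 0.025 m).
It fails at once if the screwdriver was moved by more than 25 mm (distance of screwdriver from where it was at the start of the episode above 0.025 m).
It fails at once if the oiler was moved by more than 25 mm (distance of oiler from where it was at the start of the episode above 0.025 m).
It also fails if it takes over 64 s, if anything falls off the work surface, if the arm or the gripper's body presses on something with over 40 N, if the wrist force passes 120 N, or if a joint passes its speed limit or range.

## Working session

There is one attempt and no reset: what is moved stays moved. The work goes in short steps, Python scripts to look and compute and a tool call to move; the robot and the scene stay as the last step left them, time stands still between calls to the robot, and variables do not carry over. Pictures are saved under pics/ and viewed, about 8 in all and at most 12, crops included, and the job is handed in when it is done.

Besides the shell and the picture viewer there is one more tool, called after ">>>" by a JSON object that holds its "name" and its "arguments". send_rows: Moves the arm, as the interface text tells. Its arguments: {"type":"object","properties":{"motion":{"type":"array"},"hand":{"type":"number"},"squeeze":{"type":"number"}},"required":["motion"]}

```bash
ls; mkdir -p pics; cat > h.py <<'E'
from station import *
import numpy as np, cv2
def cam(n):
    d=grab_frame(n); f=240/np.tan(np.radians(d["vertical_fov"])/2)
    d["f"]=f; return d
def pts(d):
    """world xyz of every pixel from depth"""
    v,u=np.mgrid[0:480,0:640].astype(float)
    xy=rays(d,np.stack([u.ravel(),v.ravel()],1)); z=d["range_z"].ravel()
    P=np.stack([xy[:,0]*z,-xy[:,1]*z,-z,np.ones_like(z)])
    return (d["cam_to_world"]@P)[:3].T.reshape(480,640,3)
def rays(d,uv):
    uv=np.asarray(uv,float).reshape(-1,2); p=(uv-[d["cx"],d["cy"]])/d["f"]; q=p.copy()
    for _ in range(20): q=p/(1+d["k1"]*(q**2).sum(1,keepdims=True))
    return q
def plane(d,uv,h):
    q=rays(d,uv); T=np.asarray(d["cam_to_world"]); D=np.c_[q[:,0],-q[:,1],-np.ones(len(q))]@T[:3,:3].T
    o=T[:3,3]; return o+D*((h-o[2])/D[:,2])[:,None]
E
python3 - <<'E'
from h import *
print(get_state())
for n in("top","side"):
    d=cam(n); cv2.imwrite(f"pics/{n}0.png",d["frame"]); np.savez(f"{n}0.npz",**d)
    print(n,d["vertical_fov"],d["cx"],d["cy"],d["k1"],np.round(d["cam_to_world"],3))
E
```

```text
pics
{'t': 0.0, 'q': array([ 1.59908232e+00,  3.59391593e-01,  1.10530129e-02, -3.80226014e-04,
       -1.22408596e+00, -2.88105413e-01]), 'qd': array([-0.00091759,  0.00043266, -0.00052523, -0.00088088,  0.00035356,
        0.0007226 ]), 'joint_efforts': array([-2.41434309e-04, -5.82713091e+01,  2.93050611e+01,  6.99747384e+00,
        6.82278143e-03, -1.51419463e-04]), 'eef_pos': array([0.17335342, 0.65215555, 0.40371143]), 'ee_rot': array([ 3.13992998e+00, -1.19980468e-04, -2.59948813e-01]), 'force': array([-0.60926323, -0.31770262,  0.91761332]), 'moment': array([-0.01201595, -0.00326817, -0.01024881]), 'width': 0.08731394887799174}
top 43.74934714035849 319.33891768945256 243.1907240305194 -0.06162288248252929 [[-1.000e-03  9.790e-01 -2.050e-01  3.270e-01]
 [-1.000e+00 -1.000e-03 -1.000e-03  5.000e-03]
 [-2.000e-03  2.050e-01  9.790e-01  1.418e+00]
 [ 0.000e+00  0.000e+00  0.000e+00  1.000e+00]]
side 47.47905801601263 315.79760996077437 240.9151443705633 0.02099467103905013 [[ 0.972  0.157 -0.172  0.4  ]
 [-0.233  0.619 -0.75  -0.919]
 [-0.011  0.769  0.639  0.84 ]
 [ 0.     0.     0.     1.   ]]
```

View pics/top0.png

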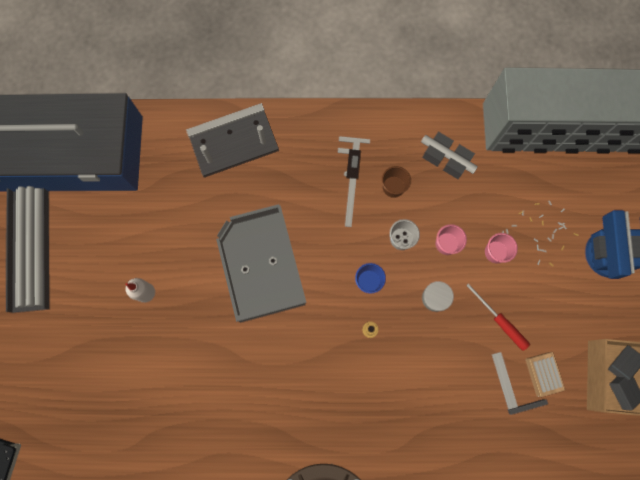

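View pics/side0.png

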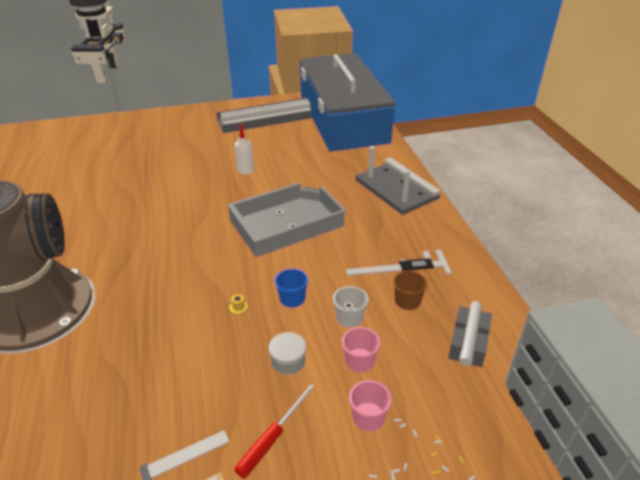

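Top view: the steel cup with nuts is at about (404,235), with pink (451,239), brown (397,181) and blue (371,278) look-alikes around it. The tote is at (262,263) with its spout at (224,230) and the thick wall towards the robot. Nuts 6 and 7 are at (245,269) and (272,261). The oiler is at (138,289), and the tin, bush and screwdriver are at the lower right. The side view agrees.

```bash
python3 - <<'E'
from h import *
d=dict(np.load("top0.npz")); P=pts(d); hsv=cv2.cvtColor(d["frame"],cv2.COLOR_BGR2HSV)
def loc(u,v,r,lo,hi):
    S=P[v-r:v+r,u-r:u+r].reshape(-1,3); S=S[(S[:,2]>lo)&(S[:,2]<hi)]; return S
for n,u,v in(("cup",404,235),("pink",451,239),("brown",397,181),("blue",371,278)):
    S=loc(u,v,26,.047,.062); A=np.c_[2*S[:,:2],np.ones(len(S))]
    c=np.linalg.lstsq(A,(S[:,:2]**2).sum(1),rcond=None)[0]
    print(n,len(S),c[:2].round(4),"R",np.sqrt(c[2]+c[0]**2+c[1]**2).round(4),S[:,2].mean().round(4))
S=loc(262,263,70,.040,.058); print("tote rim pts",len(S),S[:,2].mean())
r=cv2.minAreaRect((S[:,:2]*1000).astype(np.float32)); print(r, cv2.boxPoints(r))
for n,u,v,lo,hi in(("n6",245,269,.009,.02),("n7",272,261,.009,.02),("bush",370,330,.01,.04),("oiler",140,290,.03,.15),("tin",438,296,.03,.05)):
    S=loc(u,v,12,lo,hi); print(n,len(S),S.mean(0).round(4) if len(S) else 0)
b=P[370:400,330:400].reshape(-1,3); print("bench z",b[:,2].mean(),b[:,2].std())
E
```

```text
cup 189 [ 0.6348 -0.1918] R 0.0329 0.0543
pink 179 [ 0.6226 -0.3012] R 0.0324 0.0541
brown 185 [ 0.767  -0.1759] R 0.0328 0.0541
blue 191 [ 0.5306 -0.1099] R 0.0328 0.0541
tote rim pts 1177 0.048836813210605255
((571.3050537109375, 149.97218322753906), (244.86395263671875, 166.58897399902344), 15.155202865600586) [[431.35504  198.36183 ]
 [474.90717   37.56663 ]
 [711.25507  101.582535]
 [667.70294  262.37775 ]]
n6 62 [0.5568 0.1837 0.0122]
n7 74 [0.5793 0.121  0.0126]
bush 111 [ 0.4151 -0.111   0.0279]
oiler 459 [0.502  0.415  0.0826]
tin 546 [ 0.4913 -0.2665  0.0416]
bench z 0.004673194731424467 0.08178378044578964
```

```bash
cat >> h.py <<'E'
def go(x,y,z,yaw=None):
    """offset (cm) and turn (deg) in tool axes from the present pose to a TCP target"""
    s=get_state(); p=s["eef_pos"]; w=s["ee_rot"][2]; D=np.array([x,y,z])-p
    yaw=np.degrees(w) if yaw is None else yaw
    print("t",round(s["t"],2),"tcp",p.round(4),"yaw",np.degrees(w).round(2),"rp",np.degrees(s["ee_rot"][:2]).round(2),"F",s["force"].round(1),"w",round(s["width"],4))
    print(" offset",(100*np.array([D[0]*np.cos(w)+D[1]*np.sin(w),D[0]*np.sin(w)-D[1]*np.cos(w),-D[2]])).round(2),"turn",np.round((np.degrees(w)-yaw+180)%360-180,2))
E
python3 -c "
from h import *
go(.635,-.192,.404,-75)"
```

```text
t 0.1 tcp [0.1734 0.6522 0.4038] yaw -14.89 rp [ 1.7991e+02 -1.0000e-02] F [ 0.3  0.9 -1.5] w 0.0874
 offset [ 6.631e+01  6.972e+01 -2.000e-02] turn 60.11
```

>>> {"name": "send_rows", "arguments": {"motion": [{"offset":[66.3,69.7,0],"turn":60},{"offset":[66.3,69.7,0],"turn":60},{"offset":[66.3,69.7,0],"turn":60},{"offset":[66.3,69.7,0],"turn":60},{"offset":[66.3,69.7,0],"turn":60},{"offset":[66.3,69.7,0],"turn":60},{"offset":[66.3,69.7,0],"turn":60},{"offset":[66.3,69.7,0],"turn":60}], "hand": 1}}

```text
t: 0.9
eef_pos: [0.3657, 0.2993, 0.4046]
ee_rot: [3.142, 0.0, -1.312]
force: [0.4, 1.2, 0.5]
width: 0.0874
```

```bash
python3 -c "
from h import *
go(.635,-.192,.404,-75)"
```

```text
t 0.9 tcp [0.3657 0.2993 0.4046] yaw -75.17 rp [1.8e+02 1.0e-02] F [0.4 1.2 0.5] w 0.0874
 offset [ 54.39 -13.45   0.06] turn -0.17
```

>>> {"name": "send_rows", "arguments": {"motion": [{"offset":[54,-13.4,0],"turn":0},{"offset":[54,-13.4,0],"turn":0},{"offset":[54,-13.4,0],"turn":0},{"offset":[54,-13.4,0],"turn":0},{"offset":[54,-13.4,0],"turn":0},{"offset":[54,-13.4,0],"turn":0},{"offset":[54,-13.4,0],"turn":0},{"offset":[54,-13.4,0],"turn":0}]}}

```text
t: 1.7
eef_pos: [0.5602, -0.0503, 0.4045]
ee_rot: [3.142, 0.0, -1.307]
force: [1.7, 1.3, 1.0]
width: 0.0876
```

```bash
python3 -c "
from h import *
go(.635,-.192,.404,-75)"
```

```text
t 1.7 tcp [ 0.5602 -0.0503  0.4045] yaw -74.89 rp [1.8e+02 1.0e-02] F [1.7 1.3 1. ] w 0.0876
 offset [15.63 -3.53  0.05] turn 0.11
```

>>> {"name": "send_rows", "arguments": {"motion": [{"offset":[15.6,-3.5,0],"turn":0},{"offset":[15.6,-3.5,0],"turn":0},{"offset":[15.6,-3.5,0],"turn":0},{"offset":[15.6,-3.5,0],"turn":0},{"offset":[15.6,-3.5,0],"turn":0},{"offset":[15.6,-3.5,0],"turn":0}]}}

```text
t: 2.3
eef_pos: [0.6338, -0.1895, 0.404]
ee_rot: [3.141, 0.001, -1.308]
force: [-0.1, 0.1, -0.5]
width: 0.0877
```

```bash
python3 - <<'E'
from h import *
d=cam("side"); P=pts(d); S=P[280:330,325:375].reshape(-1,3); S=S[(abs(S[:,2]-.053)<.007)&(np.hypot(S[:,0]-.635,S[:,1]+.19)<.045)]
A=np.c_[2*S[:,:2],np.ones(len(S))]; c=np.linalg.lstsq(A,(S[:,:2]**2).sum(1),rcond=None)[0]
print(len(S),c[:2],np.sqrt(c[2]+c[0]**2+c[1]**2)); cv2.imwrite("pics/side1.png",d["frame"])
go(.635,-.192,.224,-75)
E
```

```text
348 [ 0.63620749 -0.190047  ] 0.03225116918825736
t 2.35 tcp [ 0.6337 -0.189   0.4045] yaw -74.86 rp [1.7998e+02 2.0000e-02] F [ 0.5  0.4 -1. ] w 0.0879
 offset [ 0.32 -0.05 18.05] turn 0.14
```

>>> {"name": "send_rows", "arguments": {"motion": [{"offset":[0.2,-0.1,5],"turn":0},{"offset":[0.2,-0.1,10],"turn":0},{"offset":[0.2,-0.1,13],"turn":0},{"offset":[0.2,-0.1,16],"turn":0},{"offset":[0.2,-0.1,18],"turn":0},{"offset":[0.2,-0.1,18],"turn":0}]}}

```text
t: 2.95
eef_pos: [0.6342, -0.1898, 0.2221]
ee_rot: [3.137, 0.002, -1.306]
force: [-0.0, -0.1, -0.3]
width: 0.0875
```

>>> {"name": "send_rows", "arguments": {"motion": [{"offset":[0,0,0],"turn":0},{"offset":[0,0,0],"turn":0},{"offset":[0,0,0],"turn":0},{"offset":[0,0,0],"turn":0},{"offset":[0,0,0],"turn":0},{"offset":[0,0,0],"turn":0}], "hand": -1, "squeeze": 8}}

```text
t: 3.55
eef_pos: [0.6362, -0.1913, 0.2264]
ee_rot: [-3.139, -0.001, -1.307]
force: [-0.4, 1.8, 6.6]
width: 0.0675
```

>>> {"name": "send_rows", "arguments": {"motion": [{"offset":[0,0,-1],"turn":0},{"offset":[0,0,-2],"turn":0},{"offset":[0,0,-4],"turn":0},{"offset":[0,0,-6],"turn":0},{"offset":[0,0,-8],"turn":0},{"offset":[0,0,-9],"turn":0},{"offset":[0,0,-9],"turn":0}]}}

```text
t: 4.25
eef_pos: [0.6359, -0.1916, 0.3167]
ee_rot: [-3.139, -0.001, -1.307]
force: [0.4, 0.5, -1.7]
width: 0.0676
```

```bash
python3 - <<'E'
from h import *
d=cam("side"); cv2.imwrite("pics/side2.png",cv2.resize(d["frame"][150:400,180:480],None,fx=2,fy=2))
go(.635,-.192,.224,-75)
E
```

```text
t 4.3 tcp [ 0.6355 -0.1914  0.3152] yaw -74.9 rp [-1.7993e+02 -1.0000e-02] F [-0.3  0.1 -2.8] w 0.068
 offset [0.04 0.06 9.12] turn 0.1
```

View pics/side2.png

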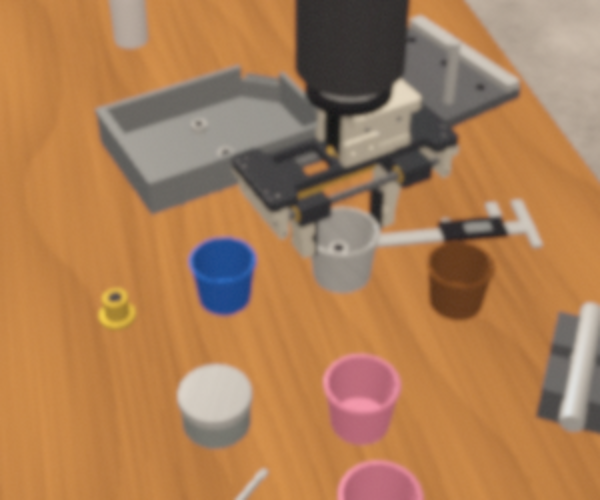

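The cup is held upright and clear at about (340,250) in the crop. Next I take it alongside the tote's -y wall.

```bash
cat >> h.py <<'E'
C=np.array([.571,.150]); TY=15.15
def tl(x,y):
    a=np.radians(TY); return C+np.array([[np.cos(a),-np.sin(a)],[np.sin(a),np.cos(a)]])@np.array([x,y])
E
python3 -c "
from h import *
go(*tl(-.02,-.135),.315,-74.85); go(*tl(-.02,-.135),.264,-74.85)"
```

```text
t 4.3 tcp [ 0.6355 -0.1914  0.3152] yaw -74.9 rp [-1.7993e+02 -1.0000e-02] F [-0.3  0.1 -2.8] w 0.068
 offset [-2.114e+01 -6.800e-01  2.000e-02] turn -0.05
t 4.3 tcp [ 0.6355 -0.1914  0.3152] yaw -74.9 rp [-1.7993e+02 -1.0000e-02] F [-0.3  0.1 -2.8] w 0.068
 offset [-21.14  -0.68   5.12] turn -0.05
```

>>> {"name": "send_rows", "arguments": {"motion": [{"offset":[-2,0,0],"turn":0},{"offset":[-5,-0.2,0],"turn":0},{"offset":[-8.5,-0.4,0],"turn":0},{"offset":[-12,-0.7,0],"turn":0},{"offset":[-15.5,-0.7,1],"turn":0},{"offset":[-18.5,-0.7,3],"turn":0},{"offset":[-20.5,-0.7,4.5],"turn":0},{"offset":[-21.1,-0.7,5.1],"turn":0}]}}

```text
t: 5.1
eef_pos: [0.5858, 0.0156, 0.261]
ee_rot: [3.137, 0.0, -1.306]
force: [-0.5, -0.0, -2.2]
width: 0.0679
```

```bash
python3 -c "
from h import *
go(*tl(-.02,-.114),.264,-74.85)"
```

```text
t 5.1 tcp [0.5858 0.0156 0.261 ] yaw -74.8 rp [1.7975e+02 2.0000e-02] F [-0.5 -0.  -2.2] w 0.0679
 offset [-1.96 -0.09 -0.3 ] turn 0.05
```

>>> {"name": "send_rows", "arguments": {"motion": [{"offset":[-2.4,-0.1,-0.3],"turn":0},{"offset":[-2.8,-0.1,-0.5],"turn":0},{"offset":[-3.2,-0.1,-0.7],"turn":0},{"offset":[-3.7,-0.1,-0.9],"turn":0},{"offset":[-4.1,-0.1,-1.0],"turn":0},{"offset":[-4.6,-0.1,-1.1],"turn":0},{"offset":[-5.0,-0.1,-1.2],"turn":0},{"offset":[-5.0,-0.1,-1.2],"turn":0}]}}

```text
t: 5.9
eef_pos: [0.5753, 0.0629, 0.2759]
ee_rot: [-3.141, 0.0, -1.307]
force: [0.7, -0.5, -1.2]
width: 0.0679
```

```bash
python3 - <<'E'
from h import *
d=cam("side"); cv2.imwrite("pics/side3.png",cv2.resize(d["frame"][130:330,200:440],None,fx=2.5,fy=2.5))
go(*tl(-.02,-.114),.264,-74.85)
E
```

```text
t 5.95 tcp [0.5753 0.0628 0.2758] yaw -74.87 rp [-179.98   -0.  ] F [ 0.8 -1.3 -2. ] w 0.0673
 offset [2.87 0.13 1.18] turn -0.02
```

View pics/side3.png

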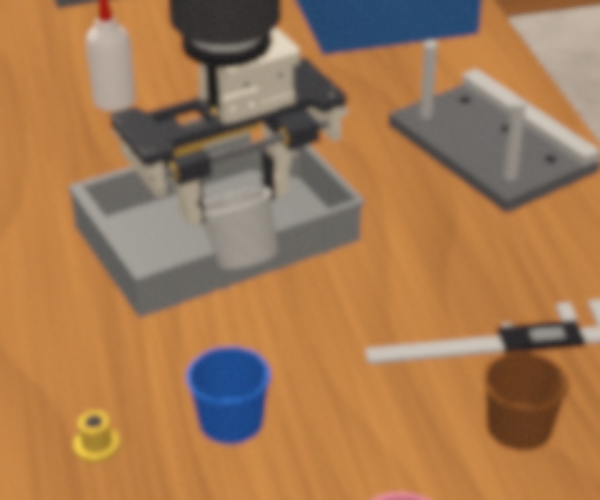

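>>> {"name": "send_rows", "arguments": {"motion": [{"offset":[-0.9,0,0.2],"turn":0},{"offset":[-1.8,0,0.5],"turn":0},{"offset":[-2.3,0,0.6],"turn":0},{"offset":[-2.7,0,0.8],"turn":0},{"offset":[-3.1,0,1.1],"turn":0},{"offset":[-3.5,0,1.3],"turn":0},{"offset":[-4.2,0,1.9],"turn":0},{"offset":[-4.2,0,1.9],"turn":0}]}}

```text
t: 6.75
eef_pos: [0.564, 0.1039, 0.2559]
ee_rot: [3.141, 0.0, -1.307]
force: [1.0, 0.4, 1.2]
width: 0.0678
```

```bash
python3 - <<'E'
from h import *
d=cam("side"); cv2.imwrite("pics/side4.png",cv2.resize(d["frame"][130:290,200:400],None,fx=2.5,fy=2.5))
go(*tl(-.02,-.080),.220,-74.85)
P=pts(d);g=d["frame"][:,:,0]
E
```

```text
t 6.8 tcp [0.5641 0.1036 0.2562] yaw -74.85 rp [179.96  -0.  ] F [0.3 0.2 0.9] w 0.0681
 offset [3.7  0.12 3.62] turn -0.0
```

View pics/side4.png

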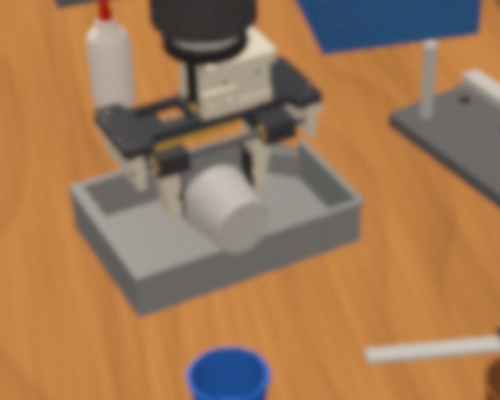

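>>> {"name": "send_rows", "arguments": {"motion": [{"offset":[-0.6,0,0.3],"turn":0},{"offset":[-1.1,0,0.7],"turn":0},{"offset":[-1.3,0,1.1],"turn":0},{"offset":[-1.5,0,1.5],"turn":0},{"offset":[-1.7,0,2.0],"turn":0},{"offset":[-1.8,0,2.4],"turn":0},{"offset":[-1.9,0,2.9],"turn":0},{"offset":[-1.9,0,2.9],"turn":0}]}}

```text
t: 7.6
eef_pos: [0.5591, 0.1215, 0.2268]
ee_rot: [3.14, -0.0, -1.307]
force: [-0.8, 0.1, -0.9]
width: 0.0675
```

```bash
python3 - <<'E'
from h import *
d=cam("side"); e=cam("top")
a=cv2.resize(d["frame"][130:290,200:400],None,fx=2,fy=2); b=cv2.resize(e["frame"][190:350,200:400],None,fx=2,fy=2)
cv2.imwrite("pics/mix5.png",np.hstack([a,b]))
go(*tl(-.02,-.080),.220,-74.85)
E
```

```text
t 7.7 tcp [0.5593 0.1215 0.2275] yaw -74.89 rp [ 1.7997e+02 -1.0000e-02] F [-0.2  1.3  0.3] w 0.0677
 offset [5.55 0.12 0.75] turn -0.04
```

View pics/mix5.png

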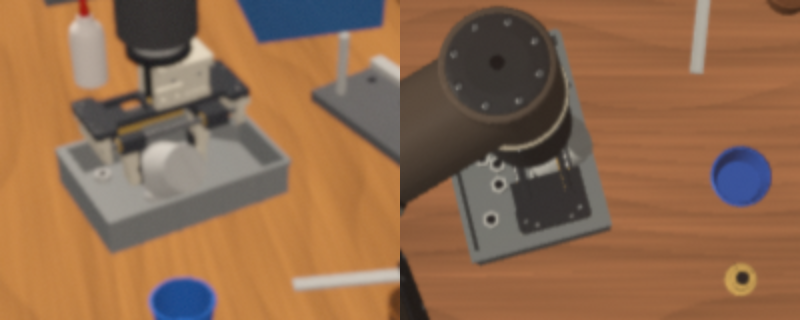

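>>> {"name": "send_rows", "arguments": {"motion": [{"offset":[-0.4,0,0],"turn":0},{"offset":[0,0,0],"turn":0},{"offset":[0,0,-3],"turn":0},{"offset":[0,0,-7],"turn":0},{"offset":[0,0,-11],"turn":0},{"offset":[0,0,-14],"turn":0},{"offset":[0,0,-15],"turn":0},{"offset":[0,0,-15],"turn":0}]}}

```text
t: 8.5
eef_pos: [0.5595, 0.1214, 0.3795]
ee_rot: [-3.138, 0.001, -1.307]
force: [1.1, 0.4, -0.0]
width: 0.0542
```

```bash
python3 - <<'E'
from h import *
d=cam("side"); e=cam("top")
a=cv2.resize(d["frame"][90:290,190:390],None,fx=2,fy=2); b=cv2.resize(e["frame"][170:370,200:400],None,fx=2,fy=2)
cv2.imwrite("pics/mix6.png",np.hstack([a,b]))
go(*tl(-.02,-.080),.220,-74.85)
E
```

```text
t 8.6 tcp [0.559  0.1212 0.3766] yaw -74.91 rp [1.7993e+02 1.0000e-02] F [ 0.6 -0.7  0.1] w 0.0433
 offset [ 5.54  0.08 15.66] turn -0.06
```

View pics/mix6.png

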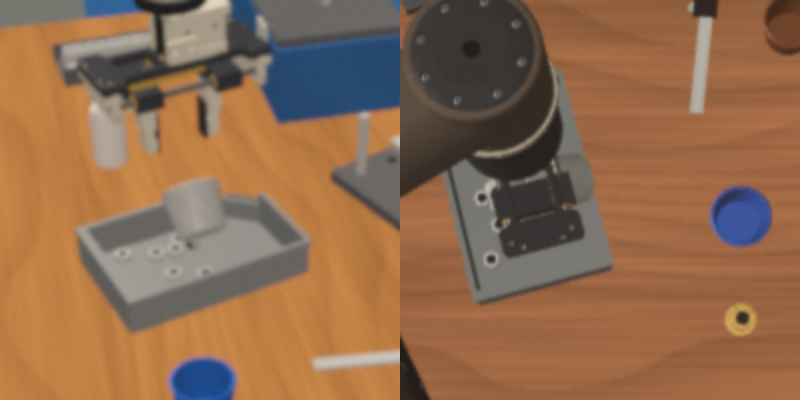

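The crops show the cup slipping out of the fingers and falling back towards the tote. I open the gripper, rise and look again.

>>> {"name": "send_rows", "arguments": {"motion": [{"offset":[0,0,-3],"turn":0},{"offset":[0,8,-3],"turn":0},{"offset":[0,13,-3],"turn":0},{"offset":[0,18,-3],"turn":0},{"offset":[0,20,-3],"turn":0},{"offset":[0,20,-3],"turn":0}], "hand": 1}}

```text
t: 9.2
eef_pos: [0.3613, 0.0666, 0.4064]
ee_rot: [3.14, 0.001, -1.307]
force: [1.2, 0.5, 0.7]
width: 0.0847
```

```bash
python3 - <<'E'
from h import *
d=cam("side"); e=cam("top"); np.savez("top1.npz",**e); np.savez("side1.npz",**d)
a=cv2.resize(d["frame"][150:310,200:360],None,fx=2.5,fy=2.5); b=cv2.resize(e["frame"][190:350,200:360],None,fx=2.5,fy=2.5)
cv2.imwrite("pics/mix7.png",np.hstack([a,b]))
go(*tl(-.02,-.080),.220,-74.85)
E
```

```text
t 9.3 tcp [0.3653 0.0689 0.4072] yaw -74.82 rp [-1.7998e+02  2.0000e-02] F [ 0.3  0.5 -0.2] w 0.0868
 offset [  5.56 -19.97  18.72] turn 0.03
```

View pics/mix7.png

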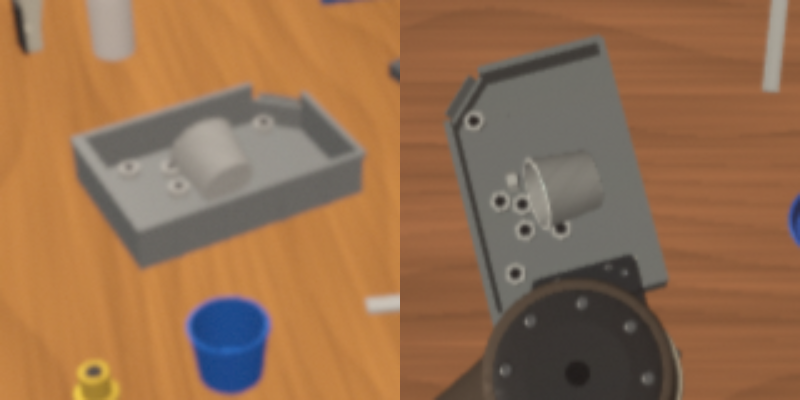

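Cup lies on its side in the tote, mouth towards +y (right crop (537,195)), and seven nuts are visible in the tote. I locate it to regrip it.

```bash
python3 - <<'E'
from h import *
a=np.radians(TY); R=np.array([[np.cos(a),-np.sin(a)],[np.sin(a),np.cos(a)]])
for n in("top1","side1"):
    d=dict(np.load(n+".npz")); P=pts(d).reshape(-1,3); L=(P[:,:2]-C)@R
    m=(abs(L[:,0])<.105)&(abs(L[:,1])<.073)&(P[:,2]>.02)&(P[:,2]<.1)
    if n=="top1": m&=L[:,0]>-.06
    Q=np.c_[L[m],P[m,2]]; print(n,m.sum(),"max z",np.percentile(Q[:,2],[50,99]))
    for lo in np.arange(-.075,.04,.01):
        S=Q[(Q[:,1]>=lo)&(Q[:,1]<lo+.01)]
        if len(S)>5: print(f"y {lo:.3f}: n{len(S)} x {np.percentile(S[:,0],2):.4f} {np.percentile(S[:,0],98):.4f} top {np.percentile(S[:,2],97):.4f}")
    # tote rim check
    m=(abs(P[:,2]-.049)<.006)&(abs(L[:,0])<.135)&(abs(L[:,1])<.095)&(L[:,0]>-.06)
    print("rim y range",np.percentile(L[m,1],[1,99]),"x max",np.percentile(L[m,0],99))
d=dict(np.load("top1.npz"))
for u,v in((474,120),(500,200),(522,203),(525,230),(561,228),(515,272),(512,180)):
    p=plane(d,[(u-400)/2.5+200,v/2.5+190],.014)[0]; print((p[:2]-C)@R)
E
```

```text
top1 783 max z [0.05824927 0.07969475]
y -0.055: n21 x -0.0276 0.0050 top 0.0632
y -0.045: n100 x -0.0355 0.0149 top 0.0629
y -0.035: n112 x -0.0376 0.0174 top 0.0686
y -0.025: n115 x -0.0395 0.0162 top 0.0719
y -0.015: n116 x -0.0407 0.0173 top 0.0782
y -0.005: n120 x -0.0436 0.0186 top 0.0806
y 0.005: n53 x -0.0452 0.0226 top 0.0725
y 0.015: n26 x -0.0362 0.0196 top 0.0354
y 0.025: n12 x 0.0052 0.0163 top 0.0251
rim y range [-0.08581058  0.07996692] x max 0.1220112775892893
side1 878 max z [0.05285048 0.07889292]
y -0.055: n18 x -0.0308 0.0056 top 0.0620
y -0.045: n216 x -0.0326 0.0191 top 0.0627
y -0.035: n117 x -0.0360 0.0190 top 0.0670
y -0.025: n114 x -0.0382 0.0166 top 0.0718
y -0.015: n100 x -0.0392 0.0145 top 0.0769
y -0.005: n120 x -0.0420 0.0164 top 0.0800
y 0.005: n25 x -0.0427 0.0218 top 0.0769
rim y range [-0.08619627  0.08303663] x max 0.12399909648796
[0.08068574 0.05423311]
[-0.00172221  0.04843285]
[-0.01002794  0.02886518]
[-0.0359396   0.03232576]
[-0.04303148 -0.00113121]
[-0.0722599   0.05104956]
[0.01406241 0.03277579]
```

```bash
python3 -c "
from h import *
go(*tl(-.0115,.0),.205,-74.85)"
```

```text
t 9.3 tcp [0.3653 0.0689 0.4072] yaw -74.82 rp [-1.7998e+02  2.0000e-02] F [ 0.3  0.5 -0.2] w 0.0868
 offset [ -2.44 -20.83  20.22] turn 0.03
```

>>> {"name": "send_rows", "arguments": {"motion": [{"offset":[-0.5,-4.5,0],"turn":0},{"offset":[-1.5,-9,0],"turn":0},{"offset":[-2.4,-14,0],"turn":0},{"offset":[-2.4,-18.5,0],"turn":0},{"offset":[-2.4,-20.8,2],"turn":0},{"offset":[-2.4,-20.8,6],"turn":0},{"offset":[-2.4,-20.8,10],"turn":0},{"offset":[-2.4,-20.8,10],"turn":0}], "hand": 1}}

```text
t: 10.1
eef_pos: [0.5599, 0.1458, 0.2999]
ee_rot: [3.129, -0.003, -1.309]
force: [-0.6, -0.5, 0.9]
width: 0.0877
```

```bash
python3 -c "
from h import *
go(*tl(-.0115,.0),.205,-74.85)"
```

```text
t 10.1 tcp [0.5599 0.1458 0.2999] yaw -74.99 rp [ 1.7925e+02 -1.7000e-01] F [-0.6 -0.5  0.9] w 0.0877
 offset [-0.12 -0.03  9.49] turn -0.14
```

>>> {"name": "send_rows", "arguments": {"motion": [{"offset":[0,0,3],"turn":0},{"offset":[0,0,6],"turn":0},{"offset":[0,0,8.5],"turn":0},{"offset":[0,0,9.8],"turn":0},{"offset":[0,0,9.8],"turn":0}]}}

```text
t: 10.6
eef_pos: [0.5611, 0.1468, 0.2085]
ee_rot: [3.139, -0.001, -1.307]
force: [0.3, -1.0, 0.7]
width: 0.0873
```

>>> {"name": "send_rows", "arguments": {"motion": [{"offset":[0,0,0],"turn":0},{"offset":[0,0,0],"turn":0},{"offset":[0,0,0],"turn":0},{"offset":[0,0,0],"turn":0},{"offset":[0,0,0],"turn":0},{"offset":[0,0,0],"turn":0}], "hand": -1, "squeeze": 20}}

```text
t: 11.2
eef_pos: [0.5613, 0.147, 0.2106]
ee_rot: [-3.14, 0.0, -1.307]
force: [-0.4, 0.3, 6.5]
width: 0.066
```

>>> {"name": "send_rows", "arguments": {"motion": [{"offset":[0,0,-0.5],"turn":0},{"offset":[0,0,-1.5],"turn":0},{"offset":[0,0,-3],"turn":0},{"offset":[0,0,-5],"turn":0},{"offset":[0,0,-7],"turn":0},{"offset":[0,0,-9],"turn":0},{"offset":[0,0,-10],"turn":0},{"offset":[0,0,-10],"turn":0}]}}

```text
t: 12.0
eef_pos: [0.561, 0.1469, 0.3113]
ee_rot: [-3.139, 0.001, -1.307]
force: [1.0, -0.4, -1.5]
width: 0.0664
```

```bash
python3 - <<'E'
from h import *
d=cam("side"); e=cam("top"); np.savez("side2.npz",**d)
a=cv2.resize(d["frame"][90:290,190:390],None,fx=2,fy=2); b=cv2.resize(e["frame"][170:370,200:400],None,fx=2,fy=2)
cv2.imwrite("pics/mix8.png",np.hstack([a,b]))
go(*tl(-.02,-.080),.220,-74.85)
E
```

```text
t 12.1 tcp [0.5605 0.1466 0.3091] yaw -74.9 rp [1.7996e+02 1.0000e-02] F [ 0.1 -0.1 -2. ] w 0.0665
 offset [7.95 0.89 8.91] turn -0.05
```

View pics/mix8.png

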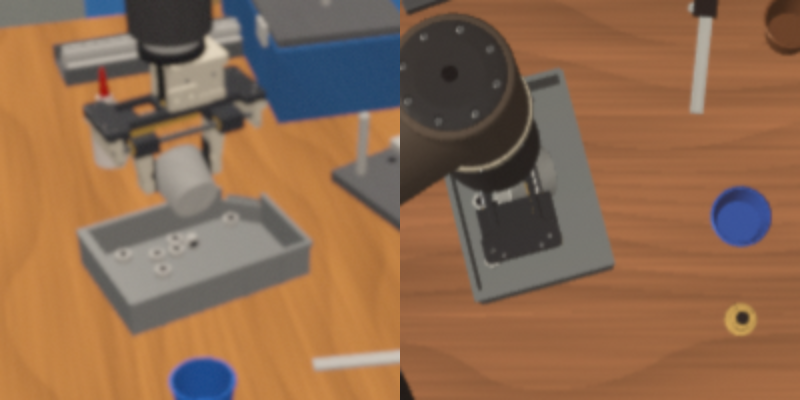

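```bash
cat >> h.py <<'E'
def prof(d,half=.006):
    """meridian profile of the held cup as seen from the side: y (along tool -x) and z from the TCP, mm"""
    s=get_state(); p=s["eef_pos"]; w=s["ee_rot"][2]; P=pts(d).reshape(-1,3)-p
    a=-(P[:,0]*np.cos(w)+P[:,1]*np.sin(w)); b=P[:,0]*np.sin(w)-P[:,1]*np.cos(w)
    m=(abs(b)<half)&(abs(a)<.09)&(P[:,2]<-.115)&(P[:,2]>-.24); Q=np.c_[a,P[:,2]][m]*1000
    for lo in range(-90,60,6):
        S=Q[(Q[:,0]>=lo)&(Q[:,0]<lo+6)]
        if len(S)>1: print(lo+3,len(S),"z",S[:,1].min().round(),np.median(S[:,1]).round(),S[:,1].max().round())
E
python3 -c "
from h import *
prof(dict(np.load('side2.npz')))"
```

```text
-51 2 z -154.0 -152.0 -150.0
-45 21 z -167.0 -156.0 -150.0
-39 38 z -184.0 -167.0 -146.0
-33 36 z -203.0 -188.0 -143.0
-27 17 z -205.0 -146.0 -140.0
-21 8 z -146.0 -143.0 -141.0
-15 18 z -144.0 -140.0 -135.0
-9 14 z -140.0 -137.0 -130.0
-3 14 z -136.0 -134.0 -130.0
3 9 z -134.0 -130.0 -128.0
9 2 z -132.0 -131.0 -130.0
```

The pic shows the cup held tilted, with its foot towards -y, above the tote. All seven nuts are on the tote floor. I right the cup against the inside of the -y wall, with its foot just below the wall top.

>>> {"name": "send_rows", "arguments": {"motion": [{"offset":[0,0,2],"turn":0},{"offset":[0.5,0,4],"turn":0},{"offset":[1,0,5.5],"turn":0},{"offset":[1.5,0,5.9],"turn":0},{"offset":[2,0,5.9],"turn":0},{"offset":[2,0,5.9],"turn":0}]}}

```text
t: 12.7
eef_pos: [0.5663, 0.127, 0.2508]
ee_rot: [3.142, -0.0, -1.307]
force: [0.0, -0.1, -1.0]
width: 0.0666
```

>>> {"name": "send_rows", "arguments": {"motion": [{"offset":[0.5,0,0],"turn":0},{"offset":[1.3,0,0.1],"turn":0},{"offset":[2.0,0,0.2],"turn":0},{"offset":[2.6,0,0.4],"turn":0},{"offset":[3.2,0,0.6],"turn":0},{"offset":[3.8,0,0.7],"turn":0},{"offset":[4.2,0,0.7],"turn":0},{"offset":[4.2,0,0.7],"turn":0}], "squeeze": 12}}

```text
t: 13.5
eef_pos: [0.5771, 0.0864, 0.2436]
ee_rot: [3.141, -0.0, -1.308]
force: [-0.1, 0.7, -0.6]
width: 0.0596
```

```bash
python3 - <<'E'
from h import *
d=cam("side"); prof(d); cv2.imwrite("pics/side9.png",cv2.resize(d["frame"][130:330,200:440],None,fx=2.5,fy=2.5))
go(*tl(-.0115,-.058),.240,-74.85)
E
```

```text
-75 2 z -239.0 -239.0 -239.0
-39 4 z -240.0 -240.0 -238.0
-21 47 z -240.0 -212.0 -190.0
-15 51 z -239.0 -204.0 -151.0
-9 47 z -195.0 -171.0 -152.0
45 16 z -195.0 -187.0 -161.0
51 21 z -193.0 -182.0 -167.0
t 13.55 tcp [0.5771 0.0867 0.2436] yaw -74.91 rp [179.99  -0.  ] F [-0.3  1.  -1.4] w 0.0599
 offset [-0.47  0.08  0.36] turn -0.06
```

>>> {"name": "send_rows", "arguments": {"motion": [{"offset":[-0.3,0,0.8],"turn":0},{"offset":[-0.5,0,1.6],"turn":0},{"offset":[-0.5,0,2.2],"turn":0},{"offset":[-0.5,0,2.6],"turn":0},{"offset":[-0.5,0,2.6],"turn":0}]}}

```text
t: 14.05
eef_pos: [0.5756, 0.0918, 0.217]
ee_rot: [3.141, -0.0, -1.307]
force: [1.1, 0.5, -1.1]
width: 0.0572
```

```bash
python3 - <<'E'
from h import *
d=cam("side"); prof(d); cv2.imwrite("pics/side10.png",cv2.resize(d["frame"][130:310,200:400],None,fx=3,fy=3))
go(*tl(-.0115,-.058),.240,-74.85)
E
```

```text
-87 7 z -218.0 -217.0 -213.0
-81 8 z -220.0 -216.0 -214.0
-75 7 z -217.0 -216.0 -215.0
-69 12 z -219.0 -217.0 -214.0
-63 9 z -219.0 -216.0 -214.0
-57 6 z -218.0 -215.0 -215.0
-51 9 z -218.0 -216.0 -215.0
-45 8 z -217.0 -216.0 -214.0
-39 7 z -217.0 -217.0 -214.0
-33 10 z -218.0 -215.0 -214.0
-27 38 z -217.0 -191.0 -165.0
-21 50 z -219.0 -193.0 -166.0
-9 10 z -175.0 -162.0 -154.0
-3 28 z -180.0 -170.0 -156.0
51 5 z -190.0 -189.0 -184.0
57 12 z -198.0 -192.0 -183.0
t 14.1 tcp [0.5756 0.0918 0.2173] yaw -74.88 rp [ 1.7996e+02 -1.0000e-02] F [-0.   0.  -0.6] w 0.0572
 offset [ 0.06  0.07 -2.27] turn -0.03
```

View pics/side10.png

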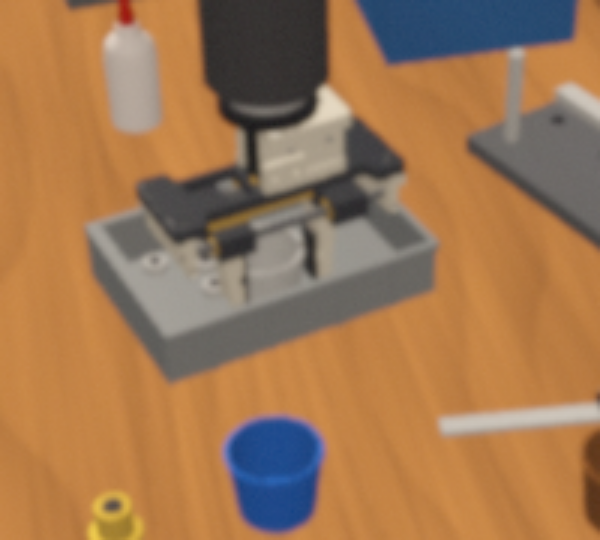

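Cup is nearly upright, low over the tote floor against the -y wall at about (275,265), so letting go should settle it upright.

>>> {"name": "send_rows", "arguments": {"motion": [{"offset":[0,0,0],"turn":0},{"offset":[0,0,0],"turn":0},{"offset":[0,0,0],"turn":0},{"offset":[0,0,0],"turn":0},{"offset":[0,0,-4],"turn":0},{"offset":[0,0,-8],"turn":0},{"offset":[0,0,-12],"turn":0},{"offset":[0,0,-15],"turn":0}], "hand": 1}}

```text
t: 14.9
eef_pos: [0.5758, 0.0917, 0.3706]
ee_rot: [-3.139, 0.0, -1.307]
force: [0.2, 0.1, -0.4]
width: 0.0874
```

```bash
python3 - <<'E'
from h import *
a=np.radians(TY); R=np.array([[np.cos(a),-np.sin(a)],[np.sin(a),np.cos(a)]])
d=cam("side"); cv2.imwrite("pics/side11.png",d["frame"])
P=pts(d).reshape(-1,3); L=(P[:,:2]-C)@R
m=(abs(L[:,0]+.015)<.06)&(abs(L[:,1]+.02)<.052)&(P[:,2]>.053)&(P[:,2]<.1)
Q=np.c_[L[m],P[m,2]]; print(m.sum(),Q.min(0),Q.max(0))
A=np.c_[2*Q[:,:2],np.ones(len(Q))]; c=np.linalg.lstsq(A,(Q[:,:2]**2).sum(1),rcond=None)[0]
print("rim fit",c[:2],np.sqrt(c[2]+c[0]**2+c[1]**2))
print("plane",np.linalg.lstsq(np.c_[Q[:,:2],np.ones(len(Q))],Q[:,2],rcond=None)[0])
cv2.imwrite("pics/side11.png",cv2.resize(d["frame"][130:310,200:400],None,fx=3,fy=3))
go(*tl(-.0115,-.03),.24,-74.85)
E
```

```text
203 [-0.0467663  -0.0671492   0.05301425] [0.0222705  0.00422873 0.06375909]
rim fit [-0.01211566 -0.03214631] 0.03251257883319452
plane [ 0.00594916 -0.01529615  0.05823762]
t 14.95 tcp [0.5769 0.0919 0.3756] yaw -74.83 rp [-179.47   -0.  ] F [3.  0.8 4.6] w 0.0877
 offset [-2.76  0.2  13.56] turn 0.02
```

The cup now stands upright in the tote, rim centre at local (-12,-32) mm. I regrip it centred and deeper.

>>> {"name": "send_rows", "arguments": {"motion": [{"offset":[-1.3,0.1,0],"turn":0},{"offset":[-2.6,0.2,2],"turn":0},{"offset":[-2.6,0.2,6],"turn":0},{"offset":[-2.6,0.2,10],"turn":0},{"offset":[-2.6,0.2,13],"turn":0},{"offset":[-2.6,0.2,15.3],"turn":0},{"offset":[-2.6,0.2,15.3],"turn":0}]}}

```text
t: 15.65
eef_pos: [0.565, 0.1159, 0.2104]
ee_rot: [3.134, -0.001, -1.308]
force: [-0.9, -0.0, 0.1]
width: 0.0876
```

```bash
python3 -c "
from h import *
go(*tl(-.0121,-.032),.218,-74.85)"
```

```text
t 15.65 tcp [0.565  0.1159 0.2104] yaw -74.92 rp [ 1.7955e+02 -8.0000e-02] F [-0.9 -0.   0.1] w 0.0876
 offset [ 0.06 -0.26 -0.76] turn -0.07
```

>>> {"name": "send_rows", "arguments": {"motion": [{"offset":[0.1,-0.1,0],"turn":0},{"offset":[0.1,-0.1,0],"turn":0},{"offset":[0.1,-0.1,0],"turn":0},{"offset":[0.1,-0.1,0],"turn":0},{"offset":[0.1,-0.1,0],"turn":0},{"offset":[0.1,-0.1,0],"turn":0}], "hand": -1, "squeeze": 15}}

```text
t: 16.25
eef_pos: [0.5686, 0.1159, 0.216]
ee_rot: [-3.139, 0.0, -1.307]
force: [-0.8, 0.8, 6.6]
width: 0.0677
```

>>> {"name": "send_rows", "arguments": {"motion": [{"offset":[0,0,-1],"turn":0},{"offset":[0,0,-3],"turn":0},{"offset":[0,0,-5.5],"turn":0},{"offset":[0,0,-8],"turn":0},{"offset":[0,0,-10],"turn":0},{"offset":[0,0,-10.5],"turn":0}]}}

```text
t: 16.85
eef_pos: [0.5686, 0.1157, 0.3227]
ee_rot: [-3.138, 0.001, -1.307]
force: [0.2, -0.1, -1.1]
width: 0.0676
```

```bash
python3 -c "
from h import *
prof(cam('side'))
go(.6355,-.191,.315,-75)"
```

```text
-33 26 z -197.0 -165.0 -153.0
-27 66 z -209.0 -186.0 -156.0
-21 2 z -211.0 -210.0 -209.0
27 21 z -190.0 -179.0 -164.0
33 51 z -191.0 -167.0 -153.0
t 16.9 tcp [0.5684 0.1157 0.322 ] yaw -74.88 rp [-1.7981e+02  4.0000e-02] F [ 0.8 -0.3 -0.2] w 0.0673
 offset [31.36  1.52  0.7 ] turn 0.12
```

>>> {"name": "send_rows", "arguments": {"motion": [{"offset":[2,0,0],"turn":0},{"offset":[5.5,0.5,0],"turn":0},{"offset":[9.5,1,0],"turn":0},{"offset":[13.5,1.5,0],"turn":0},{"offset":[17.5,1.5,0],"turn":0},{"offset":[21.5,1.5,0],"turn":0},{"offset":[25.5,1.5,0],"turn":0},{"offset":[29,1.5,0],"turn":0}]}}

```text
t: 17.7
eef_pos: [0.6291, -0.1701, 0.3181]
ee_rot: [3.139, 0.001, -1.308]
force: [1.3, 0.9, -0.6]
width: 0.0676
```

```bash
python3 -c "
from h import *
go(.6355,-.191,.212,-75)"
```

```text
t 17.7 tcp [ 0.6291 -0.1701  0.3181] yaw -74.92 rp [1.7988e+02 5.0000e-02] F [ 1.3  0.9 -0.6] w 0.0676
 offset [ 2.18 -0.08 10.61] turn 0.08
```

>>> {"name": "send_rows", "arguments": {"motion": [{"offset":[2.1,0,2],"turn":0},{"offset":[2.1,0,5],"turn":0},{"offset":[2.1,0,7.5],"turn":0},{"offset":[2.1,0,9],"turn":0},{"offset":[2.1,0,10],"turn":0},{"offset":[2.1,0,10.4],"turn":0},{"offset":[2.1,0,10.4],"turn":0},{"offset":[2.1,0,10.4],"turn":0}]}}

```text
t: 18.5
eef_pos: [0.6353, -0.1883, 0.2168]
ee_rot: [-3.14, -0.001, -1.306]
force: [-0.5, 0.3, -1.1]
width: 0.0675
```

```bash
python3 -c "
from h import *
prof(cam('side'))
go(.6355,-.191,.212,-75)"
```

```text
-33 40 z -216.0 -164.0 -153.0
-27 65 z -219.0 -196.0 -156.0
-21 3 z -216.0 -215.0 -213.0
21 2 z -208.0 -208.0 -207.0
27 40 z -209.0 -198.0 -179.0
33 15 z -193.0 -185.0 -153.0
t 18.55 tcp [ 0.6353 -0.1884  0.2169] yaw -74.86 rp [-1.7989e+02 -4.0000e-02] F [-0.3 -0.7 -0.9] w 0.0676
 offset [0.26 0.05 0.49] turn 0.14
```

Down 5 mm more, then release and rise.

>>> {"name": "send_rows", "arguments": {"motion": [{"offset":[0,0,0.3],"turn":0},{"offset":[0,0,0.6],"turn":0},{"offset":[0,0,0.6],"turn":0},{"offset":[0,0,0.6],"turn":0}]}}

```text
t: 18.95
eef_pos: [0.6352, -0.1886, 0.2108]
ee_rot: [-3.14, -0.001, -1.307]
force: [-2.1, -0.6, 5.6]
width: 0.0669
```

>>> {"name": "send_rows", "arguments": {"motion": [{"offset":[0,0,0],"turn":0},{"offset":[0,0,0],"turn":0},{"offset":[0,0,0],"turn":0},{"offset":[0,0,0],"turn":0},{"offset":[0,0,-4],"turn":0},{"offset":[0,0,-9],"turn":0},{"offset":[0,0,-14],"turn":0},{"offset":[-3,0,-17],"turn":0}], "hand": 1}}

```text
t: 19.75
eef_pos: [0.6278, -0.1614, 0.3837]
ee_rot: [-3.138, -0.003, -1.309]
force: [0.9, 0.2, -0.8]
width: 0.0879
```

```bash
python3 - <<'E'
from h import *
a=np.radians(TY); R=np.array([[np.cos(a),-np.sin(a)],[np.sin(a),np.cos(a)]])
d=cam("side"); e=cam("top"); np.savez("top3.npz",**e)
P=pts(d).reshape(-1,3); L=P[:,:2]
m=(np.hypot(P[:,0]-.635,P[:,1]+.19)<.05)&(P[:,2]>.05)&(P[:,2]<.08); Q=P[m]
print("cup rim",m.sum(),Q.min(0),Q.max(0),"plane",np.linalg.lstsq(np.c_[Q[:,:2],np.ones(len(Q))],Q[:,2],rcond=None)[0])
P=pts(e); S=P[190:340,200:320].reshape(-1,3); S=S[(S[:,2]>.042)&(S[:,2]<.056)]
r=cv2.minAreaRect((S[:,:2]*1000).astype(np.float32)); print(r)
x=cv2.resize(d["frame"][150:350,200:420],None,fx=2,fy=2); y=cv2.resize(e["frame"][190:340,200:330],None,fx=2.6667,fy=2.6667)
cv2.imwrite("pics/mix12.png",np.hstack([x,y[:400]]))
g=cv2.cvtColor(e["frame"],cv2.COLOR_BGR2GRAY)[200:330,212:312]
n,_,st,ce=cv2.connectedComponentsWithStats((g>150).astype(np.uint8))
for i in range(1,n):
    if st[i,4]>8:
        p=plane(e,ce[i]+[212,200],.014)[0]; print("bright",st[i,4],((p[:2]-C)@R).round(4))
go(.6355,-.191,.212,-75)
E
```

```text
cup rim 263 [ 0.59980594 -0.2229911   0.05005076] [ 0.66981997 -0.15251452  0.06036698] plane [-0.01396738 -0.01127109  0.06200647]
((569.2797241210938, 191.10577392578125), (114.46480560302734, 272.7435607910156), 86.59332275390625)
bright 20 [0.0803 0.0555]
bright 17 [0.0151 0.0333]
bright 9 [-0.001   0.0551]
bright 10 [-0.0022  0.0439]
bright 22 [-0.0099  0.031 ]
bright 23 [-0.0339  0.0337]
bright 25 [-0.0732  0.0514]
t 19.85 tcp [ 0.6275 -0.1581  0.3857] yaw -74.8 rp [-1.795e+02 -1.600e-01] F [-0.  -0.5 -0.4] w 0.0877
 offset [ 3.39  0.09 17.37] turn 0.2
```

View pics/mix12.png

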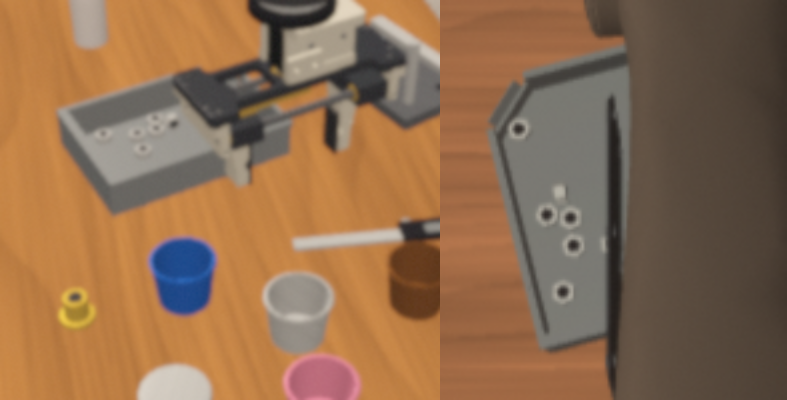

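The crops show the empty cup standing upright on the bench at (298,310) and the nuts in the tote; the arm half-hides the seventh. I grip the tote's -y wall near the robot end, so that lifting rocks it onto the spout edge about the jaw axis.

```bash
python3 -c "
from h import *
go(*tl(-.096,-.078),.33,-164.85)"
```

```text
t 19.85 tcp [ 0.6275 -0.1581  0.3857] yaw -74.8 rp [-1.795e+02 -1.600e-01] F [-0.  -0.5 -0.4] w 0.0877
 offset [-23.42   6.98   5.57] turn 90.05
```

>>> {"name": "send_rows", "arguments": {"motion": [{"offset":[-4,1,0],"turn":8.5},{"offset":[-8.5,2.5,0],"turn":17},{"offset":[-13,4,0],"turn":25.5},{"offset":[-17.5,5.5,0],"turn":34},{"offset":[-21,6.5,0],"turn":42.5},{"offset":[-23.4,7,0],"turn":51},{"offset":[-23.4,7,0],"turn":59.5},{"offset":[-23.4,7,0],"turn":68}], "hand": 0.2}}

```text
t: 20.65
eef_pos: [0.4978, 0.0489, 0.3793]
ee_rot: [3.141, -0.0, -2.472]
force: [0.0, 0.0, -0.3]
width: 0.0529
```

```bash
python3 -c "
from h import *
go(*tl(-.096,-.078),.33,-164.85)"
```

```text
t 20.65 tcp [0.4978 0.0489 0.3793] yaw -141.61 rp [ 1.7998e+02 -1.0000e-02] F [ 0.   0.  -0.3] w 0.0529
 offset [-0.12 -0.01  4.93] turn 23.24
```

>>> {"name": "send_rows", "arguments": {"motion": [{"offset":[-0.1,0,0],"turn":8.5},{"offset":[-0.1,0,0],"turn":17},{"offset":[-0.1,0,1],"turn":23.2},{"offset":[-0.1,0,4],"turn":23.2},{"offset":[-0.1,0,7],"turn":23.2},{"offset":[-0.1,0,8],"turn":23.2},{"offset":[-0.1,0,8],"turn":23.2}]}}

```text
t: 21.35
eef_pos: [0.4987, 0.0484, 0.2982]
ee_rot: [-3.141, -0.004, -2.872]
force: [-0.2, 0.1, 1.1]
width: 0.0529
```

```bash
python3 - <<'E'
from h import *
a=np.radians(TY); R=np.array([[np.cos(a),-np.sin(a)],[np.sin(a),np.cos(a)]])
e=cam("top"); d=cam("side")
for n,c in(("top",e),("side",d)):
    P=pts(c).reshape(-1,3); L=(P[:,:2]-C)@R; m=(abs(P[:,2]-.049)<.005)&(abs(L[:,0])<.14)&(abs(L[:,1])<.1)
    for nm,k in(("-y wall",m&(L[:,1]<-.06)&(abs(L[:,0])<.09)),("+y wall",m&(L[:,1]>.06)&(L[:,0]<.07)),("-x wall",m&(L[:,0]<-.09)&(abs(L[:,1])<.06)),("+x wall",m&(L[:,0]>.1)&(L[:,1]<.03)&(L[:,1]>-.06))):
        print(n,nm,k.sum(),np.percentile(L[k],[5,50,95],axis=0).round(4).T.tolist() if k.sum()>5 else "")
go(*tl(-.096,-.078),.206,-164.85)
E
```

```text
top -y wall 7 [[0.085, 0.0876, 0.089], [-0.0855, -0.0828, -0.0795]]
top +y wall 74 [[-0.1212, 0.0393, 0.0666], [0.0624, 0.0757, 0.0798]]
top -x wall 102 [[-0.1216, -0.1179, -0.1124], [-0.0562, 0.0327, 0.0557]]
top +x wall 120 [[0.1143, 0.1178, 0.1217], [-0.0546, -0.0147, 0.0251]]
side -y wall 288 [[-0.0818, -0.0037, 0.0821], [-0.0862, -0.0825, -0.0761]]
side +y wall 102 [[-0.1191, -0.092, 0.0639], [0.066, 0.0754, 0.082]]
side -x wall 185 [[-0.1199, -0.1146, -0.1079], [-0.0528, -0.0012, 0.0544]]
side +x wall 111 [[0.1149, 0.1183, 0.1238], [-0.0584, -0.014, 0.027]]
t 21.45 tcp [0.4997 0.0489 0.3004] yaw -164.55 rp [-1.7998e+02  3.0000e-02] F [0.9 0.2 0.7] w 0.0526
 offset [0.07 0.1  9.44] turn 0.3
```

>>> {"name": "send_rows", "arguments": {"motion": [{"offset":[0,-0.1,3],"turn":0.3},{"offset":[0,-0.1,6],"turn":0.3},{"offset":[0,-0.1,8.3],"turn":0.3},{"offset":[0,-0.1,9.4],"turn":0.3},{"offset":[0,-0.1,9.4],"turn":0.3}]}}

```text
t: 21.95
eef_pos: [0.4997, 0.0479, 0.2055]
ee_rot: [-3.141, -0.001, -2.877]
force: [-0.2, -0.1, 0.8]
width: 0.0523
```

>>> {"name": "send_rows", "arguments": {"motion": [{"offset":[0,0,0],"turn":0},{"offset":[0,0,0],"turn":0},{"offset":[0,0,0],"turn":0},{"offset":[0,0,0],"turn":0},{"offset":[0,0,0],"turn":0},{"offset":[0,0,0],"turn":0},{"offset":[0,0,0],"turn":0}], "hand": -1, "squeeze": 20}}

```text
t: 22.65
eef_pos: [0.4994, 0.0477, 0.2057]
ee_rot: [-3.142, -0.0, -2.878]
force: [-0.6, -0.1, 1.6]
width: 0.004
```

>>> {"name": "send_rows", "arguments": {"motion": [{"offset":[-0.1,0.1,-0.5],"turn":0},{"offset":[-0.15,0.15,-1.0],"turn":0},{"offset":[-0.25,0.25,-1.5],"turn":0},{"offset":[-0.35,0.35,-2.0],"turn":0},{"offset":[-0.45,0.45,-2.5],"turn":0},{"offset":[-0.55,0.55,-3.0],"turn":0},{"offset":[-0.7,0.7,-3.5],"turn":0},{"offset":[-0.8,0.8,-4.0],"turn":0}]}}

```text
t: 23.45
eef_pos: [0.5052, 0.0578, 0.2461]
ee_rot: [3.142, 0.0, -2.878]
force: [0.6, -0.6, -4.1]
width: 0.0046
```

```bash
cat >> h.py <<'E'
def tilt(d,n="",thr=.0025):
    """tote floor plane by a robust fit of grey points; slopes along the tote's axes"""
    P=pts(d); h=cv2.cvtColor(d["frame"],cv2.COLOR_BGR2HSV); a=np.radians(TY); R=np.array([[np.cos(a),-np.sin(a)],[np.sin(a),np.cos(a)]])
    L=(P[:,:,:2]-C)@R; m=(h[:,:,1]<40)&(h[:,:,2]>70)&(abs(L[:,:,0]-.03)<.13)&(abs(L[:,:,1]-.02)<.09)&(P[:,:,2]>0)&(P[:,:,2]<.25)
    Q=np.c_[L[m],P[m][:,2]]; g=np.random.default_rng(0); best=None
    for _ in range(600):
        A=Q[g.choice(len(Q),3,False)]; v=np.cross(A[1]-A[0],A[2]-A[0]); k=np.linalg.norm(v)
        if k<1e-6: continue
        v/=k; v*=np.sign(v[2]) or 1
        if v[2]<.5: continue
        i=abs((Q-A[0])@v)<thr
        if best is None or i.sum()>best.sum(): best=i
    c=Q[best].mean(0); v=np.linalg.svd(Q[best]-c,full_matrices=False)[2][2]; v*=np.sign(v[2])
    print(n,"inliers",best.sum(),"/",len(Q),"tilt",np.degrees(np.arccos(v[2])).round(1),"normal(local)",v.round(3),"centre",c.round(3)); return c,v
E
python3 - <<'E'
from h import *
for n in("side","top"):
    d=cam(n); tilt(d,n); cv2.imwrite(f"pics/t13{n}.png",d["frame"])
go(*tl(-.096,-.078),.206,-164.85)
E
```

```text
side inliers 374 / 1345 tilt 9.1 normal(local) [0.149 0.057 0.987] centre [0.074 0.034 0.013]
top inliers 814 / 1956 tilt 9.6 normal(local) [0.158 0.052 0.986] centre [0.078 0.014 0.011]
t 23.55 tcp [0.5054 0.0579 0.2465] yaw -164.86 rp [1.7999e+02 7.0000e-02] F [ 1.3 -0.8 -2.9] w 0.0042
 offset [ 0.86 -0.62  4.05] turn -0.01
```

>>> {"name": "send_rows", "arguments": {"motion": [{"offset":[-0.15,0.1,-0.5],"turn":0},{"offset":[-0.35,0.2,-1.0],"turn":0},{"offset":[-0.55,0.3,-1.5],"turn":0},{"offset":[-0.75,0.4,-2.0],"turn":0},{"offset":[-1.0,0.5,-2.5],"turn":0},{"offset":[-1.2,0.6,-2.95],"turn":0},{"offset":[-1.45,0.7,-3.4],"turn":0},{"offset":[-1.65,0.8,-3.9],"turn":0}], "squeeze": 12}}

```text
t: 24.35
eef_pos: [0.5192, 0.0698, 0.285]
ee_rot: [3.141, 0.0, -2.878]
force: [0.1, 0.2, -4.0]
width: 0.0057
```

```bash
python3 - <<'E'
from h import *
for n in("side","top"):
    d=cam(n); tilt(d,n); cv2.imwrite(f"pics/t14{n}.png",d["frame"])
go(*tl(-.096,-.078),.206,-164.85)
E
```

```text
side inliers 343 / 2140 tilt 59.9 normal(local) [ 0.07  -0.863  0.501] centre [ 0.007 -0.064  0.083]
top inliers 292 / 1253 tilt 57.3 normal(local) [-0.84   0.059  0.54 ] centre [ 0.123 -0.002  0.039]
t 24.45 tcp [0.5195 0.0699 0.2855] yaw -164.86 rp [1.7999e+02 9.0000e-02] F [-0.   0.4 -2.9] w 0.0064
 offset [ 2.53 -1.42  7.95] turn -0.01
```

```bash
sed -i 's/if v\[2\]<.5/if v[2]<.7/' h.py; python3 - <<'E'
from h import *
for n in("side","top"):
    d=cam(n); tilt(d,n,.004)
E
```

```text
side inliers 462 / 2181 tilt 26.1 normal(local) [0.416 0.144 0.898] centre [-0.004 -0.01   0.086]
top inliers 341 / 1245 tilt 28.2 normal(local) [-0.461  0.103  0.881] centre [0.113 0.019 0.04 ]
```

```bash
sed -i 's/(P\[:,:,2\]<.25)/(P[:,:,2]<.022+(.125-L[:,:,0])*K)\&(L[:,:,0]<.105)\&(L[:,:,0]>-.07)\&(abs(L[:,:,1])<.07)/; s/thr=.0025):/thr=.0025,K=.4):/' h.py; python3 - <<'E'
from h import *
for n in("side","top"):
    d=cam(n); tilt(d,n,.003)
E
```

```text
side inliers 183 / 384 tilt 21.5 normal(local) [0.359 0.074 0.93 ] centre [ 0.036 -0.027  0.051]
top inliers 132 / 292 tilt 12.0 normal(local) [-0.044 -0.203  0.978] centre [0.09  0.037 0.02 ]
```

>>> {"name": "send_rows", "arguments": {"motion": [{"offset":[-0.25,0.1,-0.45],"turn":0},{"offset":[-0.55,0.2,-0.9],"turn":0},{"offset":[-0.8,0.3,-1.35],"turn":0},{"offset":[-1.1,0.35,-1.8],"turn":0},{"offset":[-1.4,0.45,-2.25],"turn":0},{"offset":[-1.7,0.55,-2.7],"turn":0},{"offset":[-2.0,0.65,-3.1],"turn":0},{"offset":[-2.3,0.75,-3.5],"turn":0}]}}

```text
t: 25.45
eef_pos: [0.5394, 0.083, 0.32]
ee_rot: [3.142, 0.0, -2.878]
force: [1.2, -0.5, -3.4]
width: 0.0066
```

>>> {"name": "send_rows", "arguments": {"motion": [{"offset":[0,0,0],"turn":0},{"offset":[0,0,0],"turn":0},{"offset":[0,0,0],"turn":0},{"offset":[0,0,0],"turn":0},{"offset":[0,0,0],"turn":0}]}}

```text
t: 25.95
eef_pos: [0.5391, 0.0828, 0.3195]
ee_rot: [-3.142, -0.0, -2.878]
force: [-0.0, 0.1, -2.9]
width: 0.0061
```

```bash
python3 - <<'E'
from h import *
d=cam("side"); tilt(d,"side",.003,.6); e=cam("top"); tilt(e,"top",.003,.6); np.savez("s5.npz",**d); np.savez("t5.npz",**e)
x=cv2.resize(d["frame"][120:270,210:360],None,fx=2.6667,fy=2.6667,interpolation=cv2.INTER_CUBIC); y=cv2.resize(e["frame"][180:330,190:340],None,fx=2.6667,fy=2.6667,interpolation=cv2.INTER_CUBIC)
cv2.imwrite("pics/mix15.png",np.hstack([x,y]))
go(*tl(-.096,-.078),.206,-164.85)
E
```

```text
side inliers 178 / 289 tilt 54.7 normal(local) [ 0.284 -0.765  0.578] centre [-0.002 -0.064  0.092]
top inliers 93 / 108 tilt 33.9 normal(local) [0.532 0.17  0.83 ] centre [-0.04   0.024  0.088]
t 26.05 tcp [0.5391 0.0828 0.3196] yaw -164.88 rp [-180.   -0.] F [ 1.  -0.3 -3.5] w 0.0065
 offset [ 4.77 -2.15 11.36] turn -0.03
```

View pics/mix15.png

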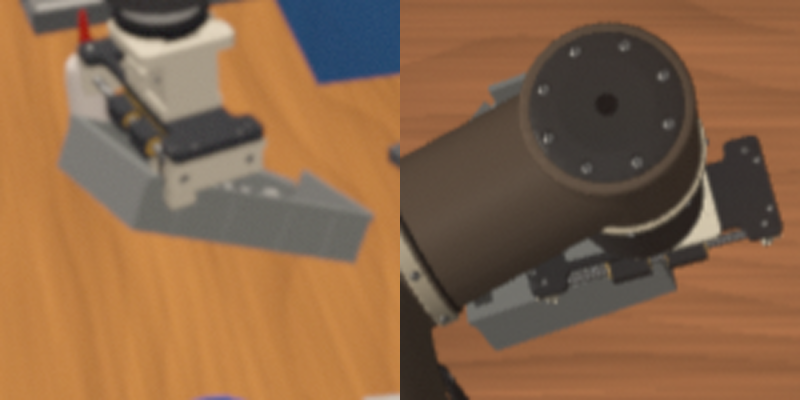

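Side crop: the tote is tilted on its far end with only the fingers and bench touching it. Nuts are visible in the +x end by the spout at about (245,183) and (268,190). I measure where they are.

```bash
python3 - <<'E'
from h import *
a=np.radians(TY); R=np.array([[np.cos(a),-np.sin(a)],[np.sin(a),np.cos(a)]])
d=dict(np.load("s5.npz")); P=pts(d); g=cv2.cvtColor(d["frame"],cv2.COLOR_BGR2GRAY)
# rim/tote geometry: grip point & lowest points
L=np.dstack([(P[:,:,:2]-C)@R,P[:,:,2]])
u0,v0,u1,v1=210+165/2.667,120+165/2.667,210+340/2.667,120+205/2.667
u0,v0,u1,v1=map(int,(u0,v0,u1,v1)); print(u0,v0,u1,v1)
for v in range(v0,v1+1,2): print(v,' '.join(f"{g[v,u]:3d}" for u in range(u0+8,u1,2)))
print("local pts (mm) grid")
for v in range(v0+2,v1+1,3): print(v,[tuple((L[v,u]*1000).round().astype(int).tolist()) for u in range(u0+16,u1,6)])
E
```

```text
271 181 337 196
181 119 137 147 152 155 156 155 156 155 155 157 152 139 151 152 142 142 143 142 142 142 142 142 139 139 140 139 139 141
183 153 155 156 156 156 157 157 157 156 156 157 155 153 151 145 138 140 141 143 141 142 142 139 141 140 139 138 137 139
185 135 149 156 156 156 157 157 156 156 153 149 141 130 123 121 127 132 137 143 144 142 141 132 130 138 139 140 137 135
187 117 146 155 156 155 155 153 150 146 131 117 113 111 109 110 111 116 121 130 135 139 137 123 121 125 135 140 140 137
189 149 154 155 151 144 141 133 128 149 123 110 122 116 110 109 115 116 113 114 119 123 125 121 119 121 123 130 138 139
191 154 154 138 122 113 109 109 111 124 119 115 137 129 111 116 142 154 144 115 110 112 118 120 121 122 120 122 126 133
193 155 154 127 105 103 103 103 104 103 106 106 108 111 111 118 129 139 141 122 113 117 122 121 122 120 120 121 121 123
195 152 145 120 104 102 104 102 104 106 107 104 104 103 104 104 105 106 109 109 114 119 121 123 124 123 123 123 122 122
local pts (mm) grid
183 [(-57, -142, 223), (-43, -141, 218), (-30, -142, 214), (-17, -144, 211), (140, 129, 1), (155, 123, 0), (136, 55, 46), (185, 108, -1), (198, 99, 0)]
186 [(-58, -143, 217), (-45, -144, 213), (83, 89, 34), (96, 80, 35), (110, 72, 35), (127, 71, 30), (132, 48, 42), (177, 94, 0), (192, 87, -1)]
189 [(-57, -139, 207), (58, 74, 42), (83, 90, 24), (95, 80, 26), (106, 65, 31), (121, 61, 28), (128, 41, 38), (133, 19, 49), (183, 72, 1)]
192 [(-21, -61, 140), (-7, -62, 136), (9, -60, 129), (23, -63, 126), (100, 55, 30), (119, 57, 22), (127, 38, 30), (129, 11, 46), (137, -6, 54)]
195 [(-21, -60, 131), (-7, -61, 127), (10, -57, 119), (24, -60, 116), (38, -63, 113), (54, -63, 107), (71, -62, 101), (130, 12, 36), (136, -7, 46)]
```

>>> {"name": "send_rows", "arguments": {"motion": [{"offset":[-0.35,0.1,-0.4],"turn":0},{"offset":[-0.65,0.25,-0.8],"turn":0},{"offset":[-1.0,0.35,-1.2],"turn":0},{"offset":[-1.35,0.45,-1.6],"turn":0},{"offset":[-1.2,0.35,-1.4],"turn":0},{"offset":[-1.35,0.45,-1.6],"turn":0},{"offset":[-1.35,0.45,-1.6],"turn":0},{"offset":[-1.35,0.45,-1.6],"turn":0}]}}

```text
t: 26.85
eef_pos: [0.551, 0.0907, 0.3356]
ee_rot: [-3.142, -0.0, -2.878]
force: [-0.8, -0.7, -4.4]
width: 0.0068
```

```bash
python3 - <<'E'
from h import *
a=np.radians(TY); R=np.array([[np.cos(a),-np.sin(a)],[np.sin(a),np.cos(a)]])
go(*tl(-.096,-.078),.206,-164.85)
d=cam("side"); np.savez("s6.npz",**d); e=cam("top"); tilt(e,"top",.003,.8)
P=pts(d); L=np.dstack([(P[:,:,:2]-C)@R,P[:,:,2]])
# interior (behind -y wall) points: list local xyz + gray
g=cv2.cvtColor(d["frame"],cv2.COLOR_BGR2GRAY)
m=(L[:,:,0]>.05)&(L[:,:,0]<.16)&(L[:,:,1]>-.04)&(L[:,:,1]<.1)&(L[:,:,2]>.012)&(L[:,:,2]<.12)
ys,xs=np.where(m); print(len(ys),xs.min(),xs.max(),ys.min(),ys.max())
b=m&(g>135); n,_,st,ce=cv2.connectedComponentsWithStats(b.astype(np.uint8))
for i in range(1,n):
    if st[i,4]>3: u,v=map(int,ce[i].round()); print("bright",st[i,4],u,v,(L[v,u]*1000).round())
# outer face of -y wall: plane fit gives roll; its upper & lower edges give pitch
Q=L[150:240,240:360].reshape(-1,3); f=(Q[:,1]<-.05)&(Q[:,1]>-.11)&(Q[:,2]>.005)&(Q[:,2]<.16)&(abs(Q[:,0])<.15); Q=Q[f]; X=Q[:,0]
for lo in np.arange(-.12,.14,.03):
    S=Q[(X>=lo)&(X<lo+.03)]
    if len(S)>8: print(f"x {lo+.015:.3f} n{len(S)} zlow {np.percentile(S[:,2],3):.3f} zhigh {np.percentile(S[:,2],97):.3f} y@low {S[S[:,2]<np.percentile(S[:,2],20),1].mean():.3f} y@high {S[S[:,2]>np.percentile(S[:,2],80),1].mean():.3f}")
E
```

```text
t 26.85 tcp [0.551  0.0907 0.3356] yaw -164.88 rp [-1.8e+02 -1.0e-02] F [-0.8 -0.7 -4.4] w 0.0068
 offset [ 6.11 -2.6  12.96] turn -0.03
top inliers 143 / 369 tilt 55.7 normal(local) [-0.825  0.04   0.563] centre [-0.067  0.012  0.167]
216 292 346 176 195
bright 5 308 183 [109.  88.  35.]
bright 9 316 186 [124.  72.  30.]
x -0.075 n72 zlow 0.137 zhigh 0.159 y@low -0.058 y@high -0.056
x -0.045 n157 zlow 0.123 zhigh 0.157 y@low -0.060 y@high -0.055
x -0.015 n237 zlow 0.106 zhigh 0.157 y@low -0.061 y@high -0.055
x 0.015 n268 zlow 0.087 zhigh 0.148 y@low -0.063 y@high -0.056
x 0.045 n263 zlow 0.067 zhigh 0.131 y@low -0.065 y@high -0.057
x 0.075 n240 zlow 0.051 zhigh 0.113 y@low -0.066 y@high -0.059
x 0.105 n236 zlow 0.033 zhigh 0.095 y@low -0.067 y@high -0.060
x 0.135 n124 zlow 0.029 zhigh 0.077 y@low -0.066 y@high -0.061
```

>>> {"name": "send_rows", "arguments": {"motion": [{"offset":[0,0,0],"turn":0},{"offset":[0,0,0],"turn":0},{"offset":[0,0,0],"turn":0},{"offset":[0,0,0],"turn":0},{"offset":[0,0,0],"turn":0},{"offset":[0,0,0],"turn":0},{"offset":[0,0,0],"turn":0},{"offset":[0,0,0],"turn":0}]}}

```text
t: 27.75
eef_pos: [0.551, 0.0907, 0.3357]
ee_rot: [-3.142, 0.0, -2.878]
force: [0.7, -0.2, -3.1]
width: 0.0067
```

```bash
python3 - <<'E'
from h import *
a=np.radians(TY); R=np.array([[np.cos(a),-np.sin(a)],[np.sin(a),np.cos(a)]])
go(*tl(-.096,-.078),.206,-164.85)
d=cam("side"); o=dict(np.load("s6.npz")); m=np.zeros((480,640),bool); m[150:240,240:360]=1
print("change since last frame, mean grey",np.abs(d["frame"].astype(int)-o["frame"])[m].mean().round(2))
P=pts(d).reshape(-1,3); k=(np.hypot(P[:,0]-.635,P[:,1]+.19)<.045)&(P[:,2]>.05)&(P[:,2]<.08); print("cup rim",k.sum(),P[k].mean(0).round(3),P[k].max(0)[2].round(3))
# bright (steel nut) blobs anywhere on the bench outside the tote near it
e=cam("top"); Q=pts(e); L=np.dstack([(Q[:,:,:2]-C)@R,Q[:,:,2]])
g=e["frame"].min(2); b=(g>120)&(abs(L[:,:,0])<.3)&(abs(L[:,:,1])<.2)&(L[:,:,2]<.12); n,_,st,ce=cv2.connectedComponentsWithStats(b.astype(np.uint8))
for i in range(1,n):
    if st[i,4]>5: u,v=map(int,ce[i].round()); print("bright",st[i,4],u,v,(L[v,u]*1000).round())
E
```

```text
t 27.75 tcp [0.551  0.0907 0.3357] yaw -164.88 rp [-180.    0.] F [ 0.7 -0.2 -3.1] w 0.0067
 offset [ 6.12 -2.6  12.97] turn -0.03
change since last frame, mean grey 1.08
cup rim 265 [ 0.635 -0.187  0.055] 0.06
bright 28 259 129 [293. -81. 108.]
bright 27 203 147 [285.  55. 107.]
```

```bash
python3 -c "
from station import *
print(job_done())"
```

```text
the job is handed in; nothing more can be done
None
```

I handed the job in at about 28 s of the 64 s, with the tote still held at a tilt. I could not see all seven nuts at the end.

**Nuts from the cup:** I tipped the cup over the tote's -y wall by pivoting it between the fingers. As I lifted it away, it slipped out of the grip and fell into the tote. I regripped it, righted it against the wall and lifted it clear. After that lift, all seven nuts were visible on the tote floor.

**Cup:** It stands upright and empty on the bench at its starting spot. A depth check just before hand-in put its rim level and at the right height.

**Tote:** I gripped the -y side wall near the robot end, not the thick end wall, and rocked it up onto its spout end.
- **Steadiness:** The arm position, force and finger opening held steady for about a second before hand-in.
- **Tilt:** I estimate 32 to 34 degrees in total. That is about 32 degrees along the tote and about 8 degrees towards the spout side. Several automatic plane fits locked onto walls and disagreed, so this comes from the end-wall and side-wall fits.

**Not confirmed:**
- **Final nut positions:** Only two or three nuts by the spout were visible. The side wall and the arm hid the rest. I judged the others to be in reach of the spout from where they started and the slope, which is above the 25 degrees they need.
- **Sideways slope:** About 8 degrees is too little to move nuts along the far wall, so some may lie along that wall instead of tight in the corner. They should still be within the 85 mm.
- **Spills and bystanders:** No nuts showed on the bench around the tote. I did not measure the bystanders again at the end, but nothing I did should have touched them.

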